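Start the wing knob on the board clamp

TASK

Fit the black wing knob onto the threaded stud of the board clamp and screw it fully home. Set it on the stud, turn it gently backwards (anticlockwise seen from above) until you feel it drop into the start of the thread, then turn it forwards (clockwise) until it comes softly to its stop. Never force it, leave the things lying round the clamp where they are, and let go of the knob at the end.

Things in the scene. Friction and masses are not known exactly. Their poses are not given: they have to be found in the camera images.
- clamp: Aluminium board clamp fixed to the bench: base 145 x 64 mm holding a green circuit board under a dark steel strap, from whose middle a steel stud rises. Origin on the bench top under the stud's axis, z up, x along the strap (board on the -x side). A twist of 0.6 N m on a blocked knob, or 50 N between knob and clamp, is too much.
- stud_top (a point): Top of the stud's tapering nose, on the axis, 48 mm above the bench; the nose is 19 mm across here and 24 mm across at 43 mm. A knob set over 1 mm off-centre catches on the nose (rim above 42 mm however it is turned) until it is shifted.
- thread_top (a point): On the stud's axis at the flat top of its thread, 42 mm above the bench, 36 mm across. Four openings in it (7 mm long, a quarter turn apart, facing differently each run, not measured) are the thread's starts; at the anticlockwise end of each stands a fence 3 mm wide, 4 mm high. On top of the thread, forward turning runs blunt into the fences.
- washer_top (a point): On the stud's axis, top of the steel washer on the strap, 27 mm above the bench, 48 mm across. Forwards from the openings the thread turns about 1.2 rad, falling 4.7 mm per rad (5.7 mm in all), to a hard stop where the knob's rim is 1 mm above the washer.
- knob: Loose black wing knob, 0.09 kg, upright on the bench, 48.5 mm high. Skirt 47 mm across, 27 mm high, open below (38 mm inside, 22 mm deep). Origin at the centre of the lower rim, z up, x along the wing. Origin is 41 mm above the bench with the lugs on the thread's flat top (45 mm on the fences), about 34 mm dropped into the openings, 28 mm fully home.
- lugs (a point): On the knob's axis, 3.5 mm above its rim: level of the four steel lugs inside the skirt, on the knob's x and y axes, 26 mm clear between opposite ones. With 2 to 6 N of downward push, turning back by at most about 1.6 rad brings them over the openings; the knob drops 7 mm and the fences then block further backward turning.
- wing (a point): Centre of the knob's wing, 37.5 mm above its rim: a bar 60 mm long (knob's x), 14 mm thick (y), from 27 to 48.5 mm above the rim, gripped across its thickness.
- screw_tin: Bystander: shallow round tin with screws, 54 mm across, 14 mm high; origin under its centre.
- tape_core: Bystander: empty white tape core, a ring 38 mm across, 14 mm high; origin under its centre.
- reel: Bystander: solder reel, 52 mm across, 24 mm high; origin under its centre.
Not all that is in view belongs to the job. Several things look just like the knob: the one meant starts nearest to the robot's base.

How it is judged:
By the outcome, as a careful person would: the job done as asked, in the order asked, and still so for the second after the job is handed in, with the robot touching nothing.
It also fails if it takes over 72 s, if anything falls off the work surface, if the arm or the gripper's body presses on something with over 40 N, if the wrist force passes 120 N, or if a joint passes its speed limit or range.

ROBOT

A 6-joint arm with a two-finger parallel gripper is mounted at the origin on a cart in front of the work surface, level with it; the furniture and walls round the work are solid. World frame = base frame: x ahead of the robot, y to its left, z up, the work surface at z = 0. Lengths are in m, angles in rad, forces in N, time in s.
With the tool pointing down it reaches from about 0.25 to 0.725 m from the base axis. Payload 4 kg.
Tool frame: the origin (TCP) lies midway between the tips of the shut fingers; the grasp point (between the pads) lies 19 mm behind it; z points along the fingers, y is the line along which they close (so a half turn about z gives the same grasp; the last joint's range is limited). The gripper opens to 85 mm and grips with 20 to 120 N. Pads are 22 mm wide; open, the fingers measure 114 mm over their backs; the gripper's body (76 mm by 85 mm) begins 54 mm behind the grasp point. The pads swing forward as they close: fully open they stand 13 mm farther back than shut.
Start: joints at [1.346, 0.241, 0.005, 1.335, 0, 1.571], TCP at [0.111, 0.487, 0.231] pointing down, gripper open.
Joint ranges: [-2.72, 2.72], [-1.05, 1.87], [-1.09, 1.28], [-1.99, 2.15], [-1.42, 1.44], [-3.14, 3.14]. Speed limits (rad/s): [2.79, 2.79, 3.14, 3.14, 3.14, 3.14].

INTERFACE

Orientations are given as a unit quaternion [x, y, z, w].
In Python, from workcell import monitor, vision, job gives the robot as it stands.
- The arm moves only by the tool move_arm, never from a script. Its argument "moves" is a list that holds one entry, the list of rows, each a list of 5 numbers: the shift along the world's x, y, z in m, then the turn about the world's z in degrees, then the opening in per cent of the stroke, from 0 (shut) to 100 (fully open). In form: [[[x, y, z, turn, gripper], ...]]. A call has 1 to 5 rows; each row is the pose to reach, as a shift and turn from the pose commanded when the call began; what a row does not reach only later rows make up. A row lasts 1/8 s, in which the tool goes at most 62.5 mm and 10.7 degrees, less where a joint would pass 70% of its speed; a pose out of reach is approached as far as the arm can. A call with a gripper value outside its range is refused whole. The fingers move at their own pace and stop on an object; the grip force is fixed at half the most. Time passes only in rows, so rows that repeat a pose let the fingers close. It gives the time, the measured TCP pose, the force, the opening and the grip force at its end, in the units of the state.
- monitor.get_obs(): the state, without advancing time (a new reading comes with each control period).
- vision.camera(name): name is "scene" or "top" or "wrist"; returns a dict with "color" (384x512x3 uint8, red, green, blue), "camera_matrix" (3x3 intrinsics, pixels), "eye" and "attitude" of the camera in the world; the wrist camera has in their place "hand_eye" (4x4, takes a point from camera to tool coordinates, whose origin is the TCP and whose axes are the flange's). Camera axes: x right, y up, looking along -z (the intrinsics and any distortion apply to the point x, -y, -z); pixel columns grow to the right and rows downward; lengths in m; the calibration is good to about 2 mm. A picture is of the moment at which its call begins: read the wrist's pose just before it. There is no depth.
- job.job_done(): hands the job in; it is judged then, once.
The state is a dict: "clock": time; "joint_pos": joint angles; "joint_vel": joint speeds; "tau": joint torques, N m; "eef_pos": TCP position; "tool_rot": TCP orientation; "ft_force": force on the tool from outside, world axes, zero at the start; "ft_torque": the same for the moment, N m; "grip_width": finger opening in m; "grasp_force": force on a finger pad.
Only numpy, scipy, OpenCV 4.12 (cv2) and the standard library are available. Lean on these libraries where they do the work, as an engineer would, in place of code of your own. Each camera call takes 0.05 s, during which the arm holds its last target. There are 200 camera calls.

## Working session

There is one attempt and no reset: what is moved stays moved. The work goes in short steps, Python scripts to look and compute and a tool call to move; the robot and the scene stay as the last step left them, time stands still between calls to the robot, and variables do not carry over. Pictures are saved under pics/ and viewed, at most 10 in all, crops included, and the job is handed in when it is done.

Besides the shell and the picture viewer there is one more tool, called after "Emit:" by a JSON object that holds its "op" and its "data". move_arm: Moves the arm, as the interface text tells. Its arguments: {"type":"object","properties":{"moves":{"type":"array","items":{"type":"array","items":{"type":"array","items":{"type":"number"}}}}},"required":["moves"]}

```bash
mkdir -p pics
cat > h.py <<'E'
import numpy as np, cv2
from scipy.spatial.transform import Rotation as R
from workcell import monitor, vision, job
def snap(name, fn=None):
    o=monitor.get_obs(); c=vision.camera(name)
    if fn: cv2.imwrite('pics/'+fn, c['color'][:,:,::-1])
    return o,c
E
python3 - <<'E'
from h import *
for n in ['scene','top']:
    o,c=snap(n,n+'0.png')
    print({k:(v.tolist() if hasattr(v,'tolist') else v) for k,v in c.items() if k!='color'})
print(o)
o,c=snap('wrist','w0.png'); print({k:(v.tolist() if hasattr(v,'tolist') else v) for k,v in c.items() if k!='color'})
E
```

```text
{'camera_matrix': [[417.47114698444625, 0.0, 253.1872162293842], [0.0, 417.47114698444625, 192.3560724567887], [0.0, 0.0, 1.0]], 'eye': [-0.15160929657299566, -0.611161824784419, 0.9468177725002941], 'attitude': [0.325809104512779, -0.17342735979218044, -0.4445322381308897, 0.8161877648889602]}
{'camera_matrix': [[465.717628319031, 0.0, 257.8299535524808], [0.0, 465.717628319031, 193.60707551943108], [0.0, 0.0, 1.0]], 'eye': [0.38391084082819177, -0.15183868621341187, 1.5435527727097083], 'attitude': [-0.03963384200042366, 0.035735994018070094, 0.7129778779480221, -0.6991528036535084]}
{'clock': 0.05, 'joint_pos': array([1.34600432e+00, 2.41434998e-01, 3.76353279e-03, 1.33516719e+00,
       1.71831749e-05, 1.57080829e+00]), 'joint_vel': array([-0.00166976,  0.00066892,  0.0020434 ,  0.00304686,  0.00063605,
       -0.00189329]), 'tau': array([ 1.72487365e-03, -3.73492205e+01,  2.53292871e+01,  1.09841445e-02,
        9.89878072e-05,  4.48553237e-06]), 'eef_pos': array([0.11131295, 0.48683636, 0.23041693]), 'tool_rot': array([ 1.12165404e-01,  9.93689025e-01, -1.01375628e-03, -1.23064387e-04]), 'ft_force': array([ 0.05850316,  0.00260946, -0.18712095]), 'ft_torque': array([-0.01019878, -0.00860393,  0.00186298]), 'grasp_force': 0.0, 'grip_width': 0.0850645972431227}
{'camera_matrix': [[325.14757673855354, 0.0, 252.71336861546118], [0.0, 325.14757673855354, 193.23242197225954], [0.0, 0.0, 1.0]], 'hand_eye': [[0.00010010490752196856, 0.9583079841795337, 0.28573728744559335, 0.0725963085420492], [0.9999999949837235, -9.49598076719788e-05, -3.1862012944891836e-05, -0.00012960722717730855], [-3.400063536573885e-06, 0.2857372892018001, -0.9583079888783387, -0.14214662564067473], [0.0, 0.0, 0.0, 1.0]]}
```

View pics/top0.png

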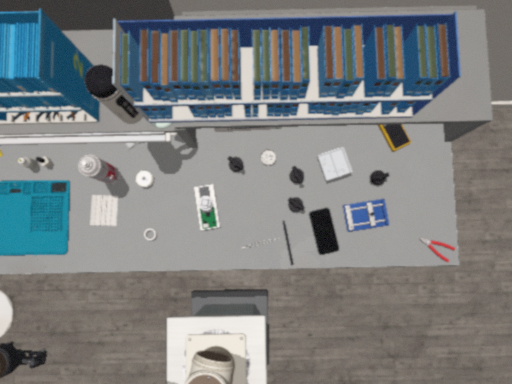

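View pics/scene0.png

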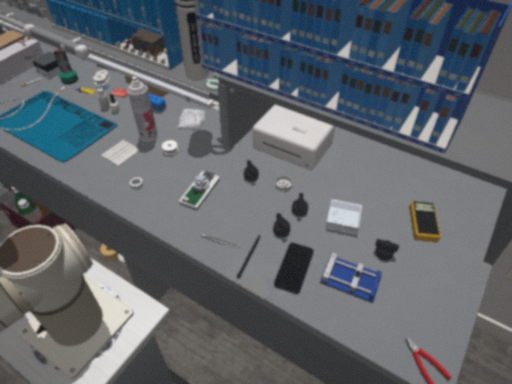

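The top view shows four black knobs at (236,165), (297,175), (295,204) and (378,178). The clamp is at (206,207), with its stud near (205,203). The tin, core and reel are at (268,158), (150,234) and (144,179).

```bash
cat >> h.py <<'E'
def pose(o,c):
    if 'hand_eye' in c:
        H=np.array(c['hand_eye']); Rt=R.from_quat(o['tool_rot']).as_matrix()
        return Rt@H[:3,3]+o['eef_pos'], Rt@H[:3,:3]
    return np.array(c['eye']), R.from_quat(c['attitude']).as_matrix()
def ray(o,c,uv):
    K=np.array(c['camera_matrix']); e,A=pose(o,c)
    p=np.linalg.inv(K)@[uv[0],uv[1],1]; return e,A@(p*[1,-1,-1])
def onz(o,c,uv,z):
    e,d=ray(o,c,uv); return e+d*(z-e[2])/d[2]
def proj(o,c,P):
    K=np.array(c['camera_matrix']); e,A=pose(o,c)
    q=(A.T@(np.array(P)-e))*[1,-1,-1]; q=K@q; return q[:2]/q[2]
E
python3 - <<'E'
from h import *
o,c=snap('top'); im=c['color'][:,:,::-1]
for n,uv,z in [('k1',(236,165),.03),('k2',(297,175),.03),('k3',(295,204),.03),('k4',(378,178),.03),('stud',(206,203),.048),('tin',(268,158),.014),('core',(150,234),.014),('reel',(144,179),.024)]:
    p=onz(o,c,uv,z); print(n,p.round(3),np.hypot(*p[:2]).round(3))
a=cv2.resize(im[130:250,185:315],None,fx=6,fy=6,interpolation=cv2.INTER_CUBIC)[:600,:]
o,s=snap('scene'); b=cv2.resize(s['color'][155:255,170:320,::-1],None,fx=5,fy=5,interpolation=cv2.INTER_CUBIC)
cv2.imwrite('pics/a.png',a[:, :780]); cv2.imwrite('pics/b.png',b)
E
```

```text
k1 [ 0.642 -0.075  0.03 ] 0.646
k2 [ 0.605 -0.275  0.03 ] 0.664
k3 [ 0.51  -0.266  0.03 ] 0.575
k4 [ 0.59  -0.539  0.03 ] 0.799
stud [0.517 0.023 0.048] 0.517
tin [ 0.666 -0.181  0.014] 0.69
core [0.422 0.211 0.014] 0.471
reel [0.603 0.229 0.024] 0.645
```

View pics/a.png

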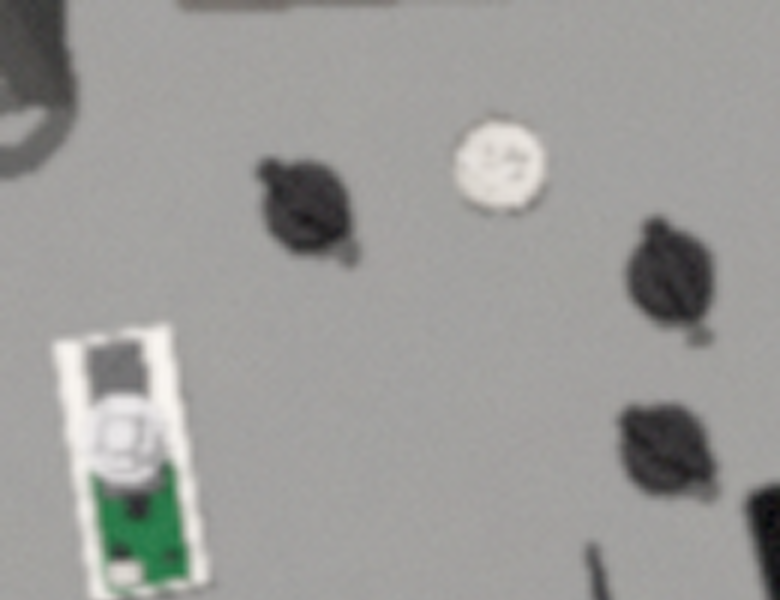

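Candidates are k1 (236,165) at r=0.646, k2 (297,175) at r=0.664, k3 (295,204) at r=0.575 and k4 (378,178) at r=0.80. I choose k3, the nearest to the base, with its wing at about 45°. I'll go above it and check in a close crop.

Emit:
{"op": "move_arm", "data": {"moves": [[[0.03,-0.06,0,0,100],[0.06,-0.11,0,0,100],[0.09,-0.165,0,0,100],[0.115,-0.22,0,0,100],[0.14,-0.27,0,0,100]]]}}

```text
clock: 0.88
eef_pos: [0.2518, 0.2156, 0.2314]
tool_rot: [0.112, 0.994, 0.0, 0.0]
ft_force: [1.5, 0.5, -0.4]
grip_width: 0.0855
grasp_force: 0.0
```

```bash
python3 -c "
from h import *
o=monitor.get_obs();print(o['clock'],o['eef_pos'],o['joint_pos'])"
```

```text
0.875 [0.25180925 0.21559028 0.23141211] [ 7.08305263e-01 -9.85459966e-02 -3.64873447e-01  1.30367886e+00
 -2.65360970e-04  9.32667517e-01]
```

Emit:
{"op": "move_arm", "data": {"moves": [[[0.028,-0.052,0,7,100],[0.056,-0.105,0,14,100],[0.084,-0.157,0,21,100],[0.112,-0.21,0,28,100],[0.14,-0.262,0,35,100]]]}}

```text
clock: 1.5
eef_pos: [0.3809, -0.0241, 0.2316]
tool_rot: [-0.19, 0.982, 0.0, 0.001]
ft_force: [0.5, 1.0, 0.8]
grip_width: 0.0855
grasp_force: 0.0
```

Emit:
{"op": "move_arm", "data": {"moves": [[[0.025,-0.05,-0.01,7,100],[0.05,-0.1,-0.02,14,100],[0.075,-0.15,-0.03,19,100],[0.1,-0.2,-0.04,23,100],[0.117,-0.22,-0.05,23,100]]]}}

```text
clock: 2.12
eef_pos: [0.4979, -0.2454, 0.1805]
tool_rot: [-0.379, 0.926, -0.0, -0.0]
ft_force: [-0.8, 0.7, -0.0]
grip_width: 0.0856
grasp_force: 0.0
```

Emit:
{"op": "move_arm", "data": {"moves": [[[0,0,0,0,100],[0,0,0,0,100]]]}}

```text
clock: 2.38
eef_pos: [0.4967, -0.2417, 0.1813]
tool_rot: [-0.38, 0.925, 0.001, -0.0]
ft_force: [-0.0, 0.2, 0.5]
grip_width: 0.0854
grasp_force: 0.0
```

```bash
python3 -c "
from h import *
o,c=snap('wrist');print(o['clock'],o['eef_pos'],o['joint_pos'],proj(o,c,[.51,-.266,.0485]), o['ft_force'])
cv2.imwrite('pics/w1.png',cv2.resize(c['color'][:,:,::-1],(768,576)))"
```

```text
2.375 [ 0.49667376 -0.2417434   0.18129226] [-4.53096137e-01  3.70268514e-01  5.33420924e-02  1.25517372e+00
  2.27558026e-04 -1.23254382e+00] [222.01990523 174.72718187] [-0.03185651  0.23971647  0.53126258]
```

View pics/w1.png

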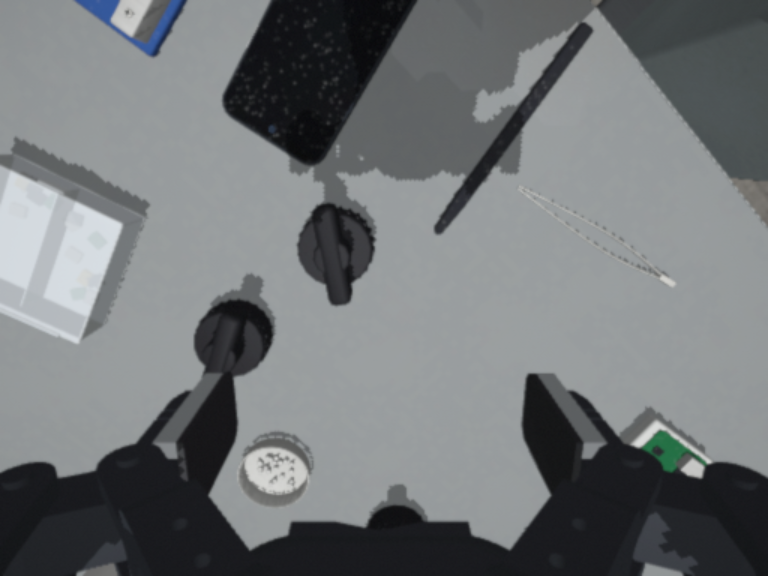

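The chosen knob (k3) is in the wrist view at (335,250), i.e. (223,167) unscaled, where predicted. Its wing runs from (325,210) to (342,300). The other knobs are at (233,340) and (397,515).

```bash
cat > m.py <<'E'
from h import *
import sys
o,c=snap('wrist'); g=cv2.cvtColor(c['color'],cv2.COLOR_RGB2GRAY)
if len(sys.argv)>3:
  uv=proj(o,c,[float(a) for a in sys.argv[1:4]]).astype(int)
  x0,y0=np.maximum(uv-50,0)
  cr=g[y0:uv[1]+50,x0:uv[0]+50]; cr=cv2.resize(cr,(600,600),interpolation=cv2.INTER_CUBIC)
  cv2.imwrite(sys.argv[4],cv2.convertScaleAbs(cr,alpha=2.0)); print('crop origin',x0,y0,'scale 6', g[uv[1]-2:uv[1]+2,uv[0]-30:uv[0]+30:2])
E
python3 - <<'E'
from h import *
o,c=snap('wrist')
a=onz(o,c,np.array([325,212])/1.5,.046);b=onz(o,c,np.array([342,298])/1.5,.046)
d=b-a;print(a,b,(a+b)/2,np.linalg.norm(d),np.degrees(np.arctan2(d[1],d[0])))
g=cv2.cvtColor(c['color'],cv2.COLOR_RGB2GRAY)
print(g[150:184:3,195:255:2])
t=R.from_quat(o['tool_rot']).as_matrix(); print('tool y yaw',np.degrees(np.arctan2(t[1,1],t[0,1])))
E
```

```text
[ 0.49287082 -0.28874752  0.046     ] [ 0.52326082 -0.24667784  0.046     ] [ 0.50806582 -0.26771268  0.046     ] 0.05189807195376923 54.15667071751135
[[158 158 156 140  56  47  60  42  40  52  55  55  56  49  35  21  25  43
   62  64  63  64  58  36  50  53  89 100 137 156]
 [157 156 155 107  51  59  59  53  37  48  53  55  56  52  39  24  20  33
   33  51  62  64  63  60  34  21  46  98 145 156]
 [156 156 105  50  58  60  60  59  37  44  52  54  55  55  43  28  18  28
   29  49  62  63  63  62  60  37  61 129 156 157]
 [156 156 104  57  60  60  60  60  40  40  51  54  55  56  46  32  19  19
   24  29  44  63  63  62  63  51  23  61 146 156]
 [156 139  54  59  59  60  60  62  44  37  49  54  55  55  51  40  42  23
   17  26  37  63  62  63  63  60  33 112 156 156]
 [157 153  72  58  60  59  61  56  41  48  44  52  54  55  53  44  62  57
   29  19  35  62  63  63  63  63  40  69 156 156]
 [158 154  71  58  59  60  60  46  55  57  42  50  53  55  55  46  58  62
   50  24  60  63  62  63  62  63  40  94 155 156]
 [156 156 100  58  60  59  60  45  55  57  42  48  52  55  55  48  56  62
   57  32  62  63  63  62  62  60  50 148 157 156]
 [156 156 150  61  60  60  60  54  54  58  48  45  50  53  55  51  49  61
   55  32  62  63  64  62  63  57  90 152 156 157]
 [157 156 156 129  64  60  61  61  51  57  56  42  49  53  55  55  43  55
   35  27  43  62  63  62  57 115 156 156 156 157]
 [158 156 156 156 130  64  60  61  61  54  49  39  48  50  54  55  45  32
   19  24  43  62  62  61  82 146 156 157 158 158]
 [157 156 156 156 157 152  94  60  59  62  52  36  44  49  53  55  49  36
   22  22  34  60  57 124 155 157 157 157 157 157]]
tool y yaw 134.68681029845274
```

Emit:
{"op": "move_arm", "data": {"moves": [[[0.006,-0.012,-0.02,5,100],[0.011,-0.026,-0.05,9,100],[0.011,-0.026,-0.05,9,100],[0.011,-0.026,-0.05,9,100]]]}}

```text
clock: 2.98
eef_pos: [0.5085, -0.2678, 0.1327]
tool_rot: [-0.451, 0.892, -0.0, 0.0]
ft_force: [0.3, -0.6, -0.1]
grip_width: 0.0854
grasp_force: 0.0
```

```bash
python3 m.py .508 -.268 .046 pics/w2.png | head -1; python3 -c "
from h import *
o=monitor.get_obs();print(o['eef_pos'],o['joint_pos'])"
```

```text
crop origin 203 148 scale 6 [[103  62  68  69  68  68  68  46  54  68  67  47  57  60  59  57  54  46
[ 0.50881606 -0.26798393  0.13307338] [-4.84870947e-01  4.44010728e-01  3.53456473e-02  1.16010463e+00
  2.02363712e-04 -1.42113837e+00]
```

View pics/w2.png

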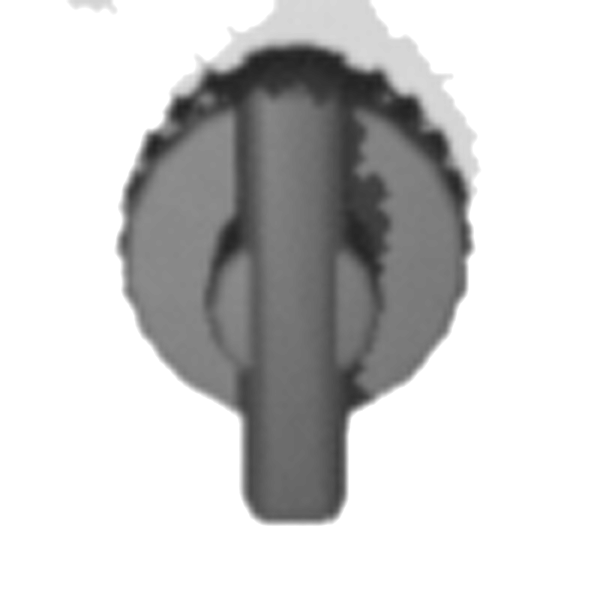

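The crop shows the wing close to vertical (x≈293), with its near end at y≈515 and the skirt's top disc centred at about (295,255).

Run:
```python
from h import *
o,c=snap('wrist'); f=lambda x,y,z: onz(o,c,(203+x/6,148+y/6),z)
t=R.from_quat(o['tool_rot']).as_matrix()
print('tool y',np.degrees(np.arctan2(t[1,1],t[0,1])),'x',t[:,0], o['eef_pos'])
s=f(295,255,.027); l=f(125,255,.027); r=f(466,255,.027); n=f(295,512,.047); m=f(293,150,.0485)
print(s,np.linalg.norm(l-r),n)
d=n-m; print('wing yaw',np.degrees(np.arctan2(d[1],d[0])))
u=d[:2]/np.linalg.norm(d[:2]); print('centre from end',n[:2]-.03*u)
```

```text
tool y 143.64415494831195 x [-5.92797546e-01 -8.05351362e-01 -5.02269054e-04] [ 0.50881606 -0.26798393  0.13307338]
[ 0.50888455 -0.26926526  0.027     ] 0.045166944658966396 [ 0.52551438 -0.24659095  0.047     ]
wing yaw 53.904885056167686
centre from end [ 0.50784056 -0.27083215]
```

Emit:
{"op": "move_arm", "data": {"moves": [[[-0.001,-0.002,-0.04,0,50],[-0.001,-0.002,-0.08,0,50],[-0.001,-0.002,-0.1,0,50],[-0.001,-0.002,-0.103,0,50],[-0.001,-0.002,-0.103,0,50]]]}}

```text
clock: 3.7
eef_pos: [0.5082, -0.2707, 0.0297]
tool_rot: [-0.451, 0.892, -0.001, 0.001]
ft_force: [1.0, -0.3, 0.7]
grip_width: 0.0427
grasp_force: 0.0
```

```bash
python3 -c "
from h import *
o,c=snap('wrist','w3.png');print(o['eef_pos'],o['ft_force'],o['grip_width'],o['joint_pos'])"
```

```text
[ 0.50820271 -0.27069671  0.02972619] [ 1.01722594 -0.31662594  0.70262191] 0.042665703252580914 [-4.89465726e-01  5.46529811e-01 -9.40718583e-02  9.28122450e-01
  6.95872142e-05 -1.42582189e+00]
```

View pics/w3.png

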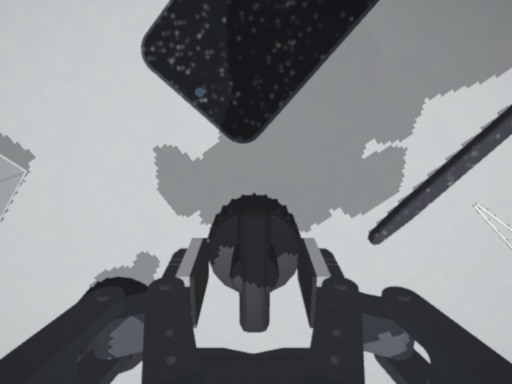

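The wing at (254,265) sits midway between the fingers (x≈200 and 310), so I'll close.

Emit:
{"op": "move_arm", "data": {"moves": [[[0,0,-0.001,0,20],[0,0,-0.001,0,0],[0,0,-0.001,0,0],[0,0,-0.001,0,0],[0,0,-0.001,0,0]]]}}

```text
clock: 4.38
eef_pos: [0.5082, -0.2709, 0.0286]
tool_rot: [-0.451, 0.892, -0.001, 0.001]
ft_force: [0.7, 0.9, 5.5]
grip_width: 0.0127
grasp_force: 60.2
```

Emit:
{"op": "move_arm", "data": {"moves": [[[0,0,0,0,0],[0,0,0.01,0,0],[0,0,0.02,0,0],[0,0,0.02,0,0]]]}}

```text
clock: 4.88
eef_pos: [0.508, -0.2708, 0.0484]
tool_rot: [-0.451, 0.892, -0.001, 0.001]
ft_force: [0.6, -0.7, -1.6]
grip_width: 0.013
grasp_force: 59.4
```

```bash
python3 -c "
from h import *
o,c=snap('wrist','w4.png');print(o['eef_pos'],o['ft_force'],o['ft_torque'],o['grip_width'],o['grasp_force'])
im=c['color'][150:384,100:412,::-1]
cv2.imwrite('pics/w4c.png',cv2.resize(cv2.convertScaleAbs(im,alpha=1.8),None,fx=2.5,fy=2.5))"
```

```text
[ 0.50800034 -0.27083396  0.04843119] [ 0.57691003 -0.74775563 -1.58851309] [ 0.03126994  0.02387578 -0.0573459 ] 0.01301727801234345 59.43008244037628
```

View pics/w4c.png

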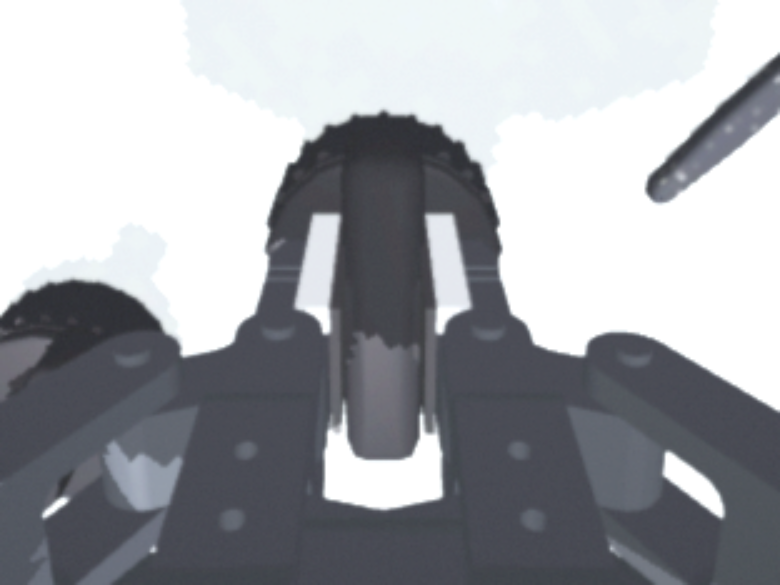

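The knob is held by its wing, with its near end at crop (384,458) and its front skirt edge at (384,113). Next I measure the knob axis in the tool frame and the stud from a closer view, so I'll move above the clamp.

Run:
```python
from h import *
o,c=snap('wrist'); T=R.from_quat(o['tool_rot']).as_matrix(); zt=o['eef_pos'][2]
loc=lambda p: (T.T@(p-o['eef_pos'])*1000).round(2)
for u,v,h,n in [(253.6,333.2,.0475,'end(-30)'),(253.6,195.2,0,'rim front(+23.5)')]:
    print(n,loc(onz(o,c,(u,v),zt-.0286+h)))
print(o['joint_pos'])
```

```text
end(-30) [-30.22   0.16 -18.9 ]
rim front(+23.5) [20.79  0.27 28.6 ]
[-4.89802269e-01  5.25556489e-01 -7.52804329e-02  9.68973215e-01
  5.98708059e-06 -1.42599852e+00]
```

Emit:
{"op": "move_arm", "data": {"moves": [[[0,0.02,0.04,0,0],[0,0.07,0.08,0,0],[0,0.12,0.1,0,0],[0,0.17,0.11,0,0],[0,0.21,0.11,0,0]]]}}

```text
clock: 5.6
eef_pos: [0.5076, -0.0587, 0.1583]
tool_rot: [-0.452, 0.892, -0.0, 0.001]
ft_force: [-0.0, 0.3, -1.1]
grip_width: 0.0127
grasp_force: 59.5
```

Emit:
{"op": "move_arm", "data": {"moves": [[[0,0,0,0,0],[0,0,0,0,0]]]}}

```text
clock: 5.85
eef_pos: [0.5071, -0.0606, 0.157]
tool_rot: [-0.451, 0.892, -0.0, -0.0]
ft_force: [-0.5, 0.3, -1.7]
grip_width: 0.0126
grasp_force: 59.5
```

```bash
python3 -c "
from h import *
o,c=snap('wrist','w5.png');print(o['eef_pos'],o['joint_pos'],proj(o,c,[.517,.023,.048]))
o,c=snap('top','t5.png');print(proj(o,c,[.517,.023,.048]))"
```

```text
[ 0.50708165 -0.06061797  0.15701865] [-1.18684356e-01  3.06746520e-01 -1.04291977e-01  1.16039872e+00
 -4.94464893e-04 -1.05527017e+00] [300.69459585 271.78371323]
[205.87143512 202.98699074]
```

View pics/w5.png

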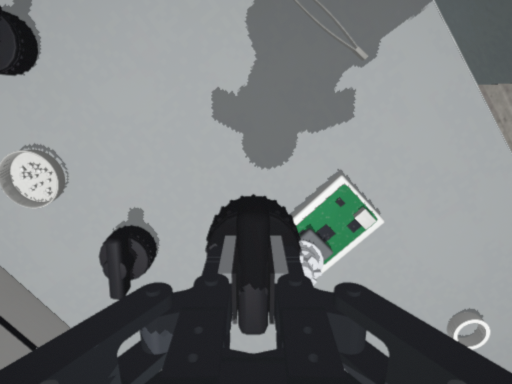

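The wrist view shows the clamp at (335,225), with its stud at (313,255) partly hidden behind the held knob. I'll move so that the stud appears in front of the knob, keeping the tool yaw so that calibration bias cancels.

Emit:
{"op": "move_arm", "data": {"moves": [[[0.02,0.045,0,0,0],[0.035,0.09,-0.01,0,0],[0.049,0.136,-0.03,0,0],[0.049,0.136,-0.047,0,0],[0.049,0.136,-0.047,0,0]]]}}

```text
clock: 6.58
eef_pos: [0.555, 0.0747, 0.1083]
tool_rot: [-0.451, 0.893, 0.001, -0.002]
ft_force: [-0.3, -0.5, -0.3]
grip_width: 0.0124
grasp_force: 59.4
```

Emit:
{"op": "move_arm", "data": {"moves": [[[0,0,0,0,0],[0,0,0,0,0]]]}}

```text
clock: 6.82
eef_pos: [0.5571, 0.0746, 0.1114]
tool_rot: [-0.45, 0.893, -0.0, 0.001]
ft_force: [0.0, 0.1, -0.4]
grip_width: 0.0128
grasp_force: 59.4
```

```bash
python3 -c "
from h import *
o,c=snap('wrist','w6.png');print(o['eef_pos'],o['joint_pos'],proj(o,c,[.517,.023,.048]))
im=c['color'][60:300,120:440,::-1]
g=im.astype(float)/255; im2=(255*g**0.6).astype(np.uint8)
cv2.imwrite('pics/w6c.png',cv2.resize(im2,None,fx=2.5,fy=2.5,interpolation=cv2.INTER_CUBIC))"
```

```text
[0.55705169 0.07459825 0.11140955] [ 1.33150600e-01  4.37892577e-01 -3.50018814e-02  1.09602400e+00
 -4.89227746e-05 -8.01316199e-01] [255.72369254 108.95977604]
```

View pics/w6c.png

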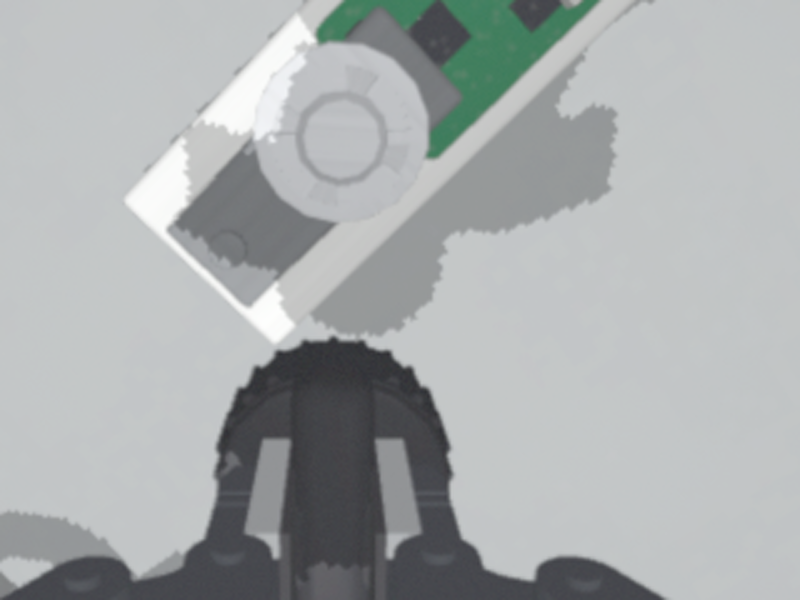

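The stud's nose ring is centred at crop (342,137), full (256.6,114.8). The held knob's front rim arc peaks at crop (335,341). I'll fit both in the tool frame.

```bash
cat > fit.py <<'E'
from h import *
from scipy.optimize import least_squares
o,c=snap('wrist'); T=R.from_quat(o['tool_rot']).as_matrix(); zt=o['eef_pos'][2]
loc=lambda u,v,z: (T.T@(onz(o,c,(u,v),z)-o['eef_pos'])*1000)[:2]
for f in ['w4.png','w6.png']:
    g=cv2.imread('pics/'+f,0).astype(float); P=[]
    for u in range(228,279):
        col=g[170:260,u]; k=np.where(col<100)[0][0]
        v=170+k-1+(col[k-1]-100)/(col[k-1]-col[k]); P.append(loc(u,v,zt-.0286))
    P=np.array(P)
    s=least_squares(lambda q:np.hypot(P[:,0]-q[0],P[:,1]-q[1])-23.3,[0,0],loss='soft_l1'); s2=least_squares(lambda q:np.hypot(P[:,0]-q[0],P[:,1]-q[1])-q[2],[0,0,23],loss='soft_l1'); print(f,'knob axis',s.x.round(2),'free r',s2.x.round(2))
# stud: shaded conical band between 24mm (z .043) and 19mm (z .048) circles
g=cv2.cvtColor(c['color'],cv2.COLOR_RGB2GRAY).astype(np.float32); c0=np.array([256.5,114.7]); P=[];Q=[]
for a in np.arange(0,2*np.pi,.1):
    r=np.arange(10,24,.25); X=(c0[0]+r*np.cos(a)).astype(np.float32); Y=(c0[1]+r*np.sin(a)).astype(np.float32)
    d=cv2.remap(g,X[None],Y[None],cv2.INTER_LINEAR)[0]; k=np.argmin(d)
    P.append((X[k],Y[k]))
e=cv2.fitEllipse(np.array(P,np.float32)); print('band ellipse',e)
# washer/thread outer silhouette too
st=onz(o,c,e[0],.0455); print('stud world',st.round(4),'tool',loc(*e[0],.0455).round(2), 'tcp',o['eef_pos'].round(4), 'diam mm',np.linalg.norm(loc(e[0][0]-e[1][0]/2,e[0][1],.0455)-loc(e[0][0]+e[1][0]/2,e[0][1],.0455)))
E
python3 fit.py
```

```text
w4.png knob axis [-2.11 -0.19] free r [-3.08 -0.2  24.22]
w6.png knob axis [-2.29 -0.15] free r [-1.84 -0.15 22.87]
band ellipse ((256.109130859375, 114.7596206665039), (33.73911666870117, 34.38083267211914), 176.81341552734375)
stud world [0.5188 0.0262 0.0455] tool [61.79  1.91] tcp [0.557  0.0747 0.1114] diam mm 21.006526654232488
```

Both fits agree: the knob axis in tool is about (-2,-0.2) and the stud about (61.8,1.9), with a diameter of 21 mm as expected. That makes the shift about (-39.6,-50.0) mm in world, so I'll go above the stud with the rim about 7 mm clear.

Emit:
{"op": "move_arm", "data": {"moves": [[[-0.02,-0.025,0,0,0],[-0.035,-0.044,-0.014,0,0],[-0.0396,-0.05,-0.027,0,0],[-0.0396,-0.05,-0.027,0,0],[-0.0396,-0.05,-0.027,0,0]]]}}

```text
clock: 7.55
eef_pos: [0.5177, 0.0261, 0.0838]
tool_rot: [-0.451, 0.892, -0.0, 0.001]
ft_force: [-0.3, 0.9, -1.1]
grip_width: 0.0127
grasp_force: 59.5
```

```bash
cat > st.py <<'E'
from h import *
o=monitor.get_obs();T=R.from_quat(o['tool_rot']).as_matrix()
p=o['eef_pos']; print(o['clock'],'tcp',p.round(4),'rim',round(p[2]-.0286,4),'yaw',np.degrees(np.arctan2(T[1,1],T[0,1])).round(1),'F',o['ft_force'].round(1),'M',o['ft_torque'].round(2),'j6',o['joint_pos'][5].round(2))
E
python3 st.py; python3 -c "
from h import *
snap('scene','s7.png');snap('top','t7.png')"
```

```text
7.55 tcp [0.5177 0.0261 0.0838] rim 0.0552 yaw 143.7 F [-0.3  0.9 -1.1] M [ 0.03  0.01 -0.04] j6 -0.89
```

Emit:
{"op": "move_arm", "data": {"moves": [[[0,0,-0.003,0,0],[0,0,-0.006,0,0],[0,0,-0.008,0,0],[0,0,-0.008,0,0]]]}}

```text
clock: 8.15
eef_pos: [0.5165, 0.0256, 0.0751]
tool_rot: [-0.451, 0.892, 0.0, -0.0]
ft_force: [-0.2, -0.1, -1.5]
grip_width: 0.0124
grasp_force: 59.5
```

```bash
python3 st.py
```

```text
8.15 tcp [0.5165 0.0256 0.0751] rim 0.0465 yaw 143.6 F [-0.2 -0.1 -1.5] M [-0.05 -0.03 -0.04] j6 -0.89
```

Emit:
{"op": "move_arm", "data": {"moves": [[[0,0,0,0,0],[0,0,0,0,0]]]}}

```text
clock: 8.4
eef_pos: [0.5168, 0.0255, 0.0755]
tool_rot: [-0.451, 0.892, -0.0, 0.0]
ft_force: [-1.5, 0.0, -1.2]
grip_width: 0.0127
grasp_force: 59.5
```

```bash
for i in 1 2 3 4; do python3 -c "
from h import *
snap('top')"; python3 st.py; done
```

```text
8.45 tcp [0.5168 0.0255 0.0755] rim 0.0469 yaw 143.6 F [-0.3  0.9 -1. ] M [-0.04 -0.01  0.04] j6 -0.89
8.5 tcp [0.5168 0.0255 0.0755] rim 0.0469 yaw 143.6 F [-0.2 -0.  -1.1] M [ 0.04  0.04 -0.02] j6 -0.89
8.55 tcp [0.5168 0.0255 0.0755] rim 0.0469 yaw 143.6 F [-0.4  0.1 -0.4] M [-0.07  0.    0.02] j6 -0.89
8.6 tcp [0.5168 0.0255 0.0754] rim 0.0468 yaw 143.6 F [-0.   1.  -1.5] M [-0.02 -0.01  0.01] j6 -0.89
```

Emit:
{"op": "move_arm", "data": {"moves": [[[0.0007,-0.0009,0,0,0],[0.0007,-0.0009,-0.001,0,0],[0.0007,-0.0009,-0.002,0,0],[0.0007,-0.0009,-0.003,0,0],[0.0007,-0.0009,-0.003,0,0]]]}}

```text
clock: 9.22
eef_pos: [0.5175, 0.0246, 0.0729]
tool_rot: [-0.451, 0.892, -0.0, 0.0]
ft_force: [-0.8, -0.6, 3.6]
grip_width: 0.0129
grasp_force: 60.2
```

```bash
python3 st.py
```

```text
9.225 tcp [0.5175 0.0246 0.0729] rim 0.0443 yaw 143.6 F [-0.8 -0.6  3.6] M [-0.05  0.32 -0.03] j6 -0.89
```

Emit:
{"op": "move_arm", "data": {"moves": [[[-0.0004,0,0,0,0],[-0.0008,0,0,0,0],[-0.0008,0,0,0,0]]]}}

```text
clock: 9.6
eef_pos: [0.5174, 0.0246, 0.0728]
tool_rot: [-0.451, 0.892, -0.0, 0.001]
ft_force: [0.1, -0.4, 4.8]
grip_width: 0.0131
grasp_force: 60.3
```

```bash
python3 st.py
```

```text
9.6 tcp [0.5174 0.0246 0.0728] rim 0.0442 yaw 143.6 F [ 0.1 -0.4  4.8] M [-0.14 -0.02 -0.04] j6 -0.89
```

Emit:
{"op": "move_arm", "data": {"moves": [[[0,0,0,5,0],[0,0,0,10,0],[0,0,0,15,0],[0,0,0,20,0],[0,0,0,20,0]]]}}

```text
clock: 10.22
eef_pos: [0.5169, 0.0244, 0.072]
tool_rot: [-0.599, 0.801, -0.0, -0.0]
ft_force: [0.9, -2.0, -1.0]
grip_width: 0.0127
grasp_force: 59.5
```

```bash
python3 st.py
```

```text
10.225 tcp [0.5169 0.0244 0.072 ] rim 0.0434 yaw 163.6 F [ 0.9 -2.  -1. ] M [-0.43 -0.36  0.04] j6 -1.24
```

The knob has come free vertically. Because the grasp is about 1.9 mm off-axis, rotation drifts the knob, so I'll compensate and lower.

Emit:
{"op": "move_arm", "data": {"moves": [[[0.0003,-0.0001,0,0,0],[0.0006,-0.0002,-0.0005,0,0],[0.0006,-0.0002,-0.001,0,0],[0.0006,-0.0002,-0.0015,0,0],[0.0006,-0.0002,-0.0015,0,0]]]}}

```text
clock: 10.85
eef_pos: [0.5173, 0.0245, 0.0708]
tool_rot: [-0.599, 0.801, -0.0, 0.0]
ft_force: [2.5, -0.8, -1.0]
grip_width: 0.0126
grasp_force: 59.4
```

```bash
python3 st.py
```

```text
10.85 tcp [0.5173 0.0245 0.0708] rim 0.0422 yaw 163.6 F [ 2.5 -0.8 -1. ] M [-0.19 -0.43  0.  ] j6 -1.24
```

Emit:
{"op": "move_arm", "data": {"moves": [[[0.0005,0,0,0,0],[0.0005,0,-0.0005,0,0],[0.0005,0,-0.001,0,0],[0.0005,0,-0.0013,0,0],[0.0005,0,-0.0013,0,0]]]}}

```text
clock: 11.48
eef_pos: [0.5176, 0.0244, 0.0695]
tool_rot: [-0.599, 0.801, 0.0, -0.0]
ft_force: [1.0, -0.2, -1.3]
grip_width: 0.0129
grasp_force: 59.4
```

```bash
python3 st.py
```

```text
11.475 tcp [0.5176 0.0244 0.0695] rim 0.0409 yaw 163.6 F [ 1.  -0.2 -1.3] M [-0.18 -0.3   0.02] j6 -1.24
```

Emit:
{"op": "move_arm", "data": {"moves": [[[0.0002,0,-0.0004,0,0],[0.0002,0,-0.0008,0,0],[0.0002,0,-0.0008,0,0]]]}}

```text
clock: 11.85
eef_pos: [0.5179, 0.0245, 0.0691]
tool_rot: [-0.599, 0.801, 0.0, 0.0]
ft_force: [-0.4, -0.6, 2.3]
grip_width: 0.0127
grasp_force: 60.0
```

```bash
python3 st.py
```

```text
11.85 tcp [0.5179 0.0245 0.0691] rim 0.0405 yaw 163.6 F [-0.4 -0.6  2.3] M [-0.16  0.05  0.06] j6 -1.24
```

It's in contact with the thread's flat top. In the last crop the openings show as darker patches about 17° clockwise of the lug axes, so the next ones lie at yaw ≈217°. I'll turn back gently, compensating for the off-axis grasp.

Emit:
{"op": "move_arm", "data": {"moves": [[[0.0002,0,0,5,0],[0.0003,-0.0001,0,10,0],[0.0005,-0.0001,0,15,0],[0.0007,-0.0001,0,20,0],[0.0007,-0.0001,0,20,0]]]}}

```text
clock: 12.48
eef_pos: [0.5187, 0.0245, 0.0691]
tool_rot: [0.729, -0.685, 0.0, -0.0]
ft_force: [0.2, -0.4, 4.2]
grip_width: 0.0127
grasp_force: 60.1
```

```bash
python3 st.py
```

```text
12.475 tcp [0.5187 0.0245 0.0691] rim 0.0405 yaw -176.4 F [ 0.2 -0.4  4.2] M [0.01 0.02 0.02] j6 -1.59
```

Lateral force is nearly zero and the push is about 5 N, so I'll continue.

Emit:
{"op": "move_arm", "data": {"moves": [[[0.0002,0,0,5,0],[0.0003,0,0,10,0],[0.0005,0.0001,0,15,0],[0.0006,0.0001,0,20,0],[0.0006,0.0001,0,20,0]]]}}

```text
clock: 13.1
eef_pos: [0.5194, 0.0246, 0.069]
tool_rot: [0.836, -0.548, 0.0, -0.0]
ft_force: [-0.6, 0.4, 3.8]
grip_width: 0.0126
grasp_force: 60.1
```

```bash
python3 st.py
```

```text
13.1 tcp [0.5194 0.0246 0.069 ] rim 0.0404 yaw -156.5 F [-0.6  0.4  3.8] M [ 0.04 -0.05  0.05] j6 -1.93
```

Emit:
{"op": "move_arm", "data": {"moves": [[[0.0001,0,0,3,0],[0.0002,0.0001,0,6,0],[0.0002,0.0001,0,6,0]]]}}

```text
clock: 13.48
eef_pos: [0.5191, 0.0245, 0.0688]
tool_rot: [0.864, -0.504, -0.0, 0.0]
ft_force: [-0.0, -0.4, 3.2]
grip_width: 0.0126
grasp_force: 60.1
```

Emit:
{"op": "move_arm", "data": {"moves": [[[0.0003,0.0001,0,2,0],[0.0004,0.0002,-0.0002,4,0],[0.0004,0.0002,-0.0002,4,0]]]}}

```text
clock: 13.85
eef_pos: [0.5195, 0.0248, 0.068]
tool_rot: [0.881, -0.472, -0.0, 0.0]
ft_force: [1.0, -0.9, -1.1]
grip_width: 0.0127
grasp_force: 59.5
```

```bash
python3 st.py
```

```text
13.85 tcp [0.5195 0.0248 0.068 ] rim 0.0394 yaw -146.4 F [ 1.  -0.9 -1.1] M [-0.07 -0.17 -0.  ] j6 -2.11
```

The support vanished at yaw 213.6°, so the lugs are over the openings. I'll lower gently.

Emit:
{"op": "move_arm", "data": {"moves": [[[0,0,-0.0005,0,0],[0,0,-0.001,0.5,0],[0,0,-0.0015,1,0],[0,0,-0.002,1,0],[0,0,-0.002,1,0]]]}}

```text
clock: 14.48
eef_pos: [0.5198, 0.0247, 0.0666]
tool_rot: [0.886, -0.465, 0.0, 0.0]
ft_force: [-0.4, -0.1, -1.4]
grip_width: 0.0126
grasp_force: 59.5
```

```bash
python3 st.py
```

```text
14.475 tcp [0.5198 0.0247 0.0666] rim 0.038 yaw -145.4 F [-0.4 -0.1 -1.4] M [-0.08 -0.05 -0.02] j6 -2.13
```

Emit:
{"op": "move_arm", "data": {"moves": [[[0,0,-0.001,0,0],[0,0,-0.002,0,0],[0,0,-0.003,0,0],[0,0,-0.0035,0,0],[0,0,-0.0035,0,0]]]}}

```text
clock: 15.1
eef_pos: [0.5195, 0.0248, 0.0629]
tool_rot: [0.886, -0.465, -0.0, 0.0]
ft_force: [0.5, 0.1, -1.1]
grip_width: 0.0127
grasp_force: 59.4
```

```bash
python3 st.py
```

```text
15.1 tcp [0.5195 0.0248 0.0629] rim 0.0343 yaw -145.4 F [ 0.5  0.1 -1.1] M [-0.03 -0.04  0.03] j6 -2.13
```

Emit:
{"op": "move_arm", "data": {"moves": [[[0,0,-0.0004,0,0],[0,0,-0.0008,0,0],[0,0,-0.0012,0,0],[0,0,-0.0012,0,0]]]}}

```text
clock: 15.6
eef_pos: [0.5199, 0.0248, 0.0619]
tool_rot: [0.886, -0.465, 0.0, -0.0]
ft_force: [0.5, -0.6, -0.8]
grip_width: 0.0131
grasp_force: 59.5
```

```bash
python3 st.py
```

```text
15.6 tcp [0.5199 0.0248 0.0619] rim 0.0333 yaw -145.4 F [ 0.5 -0.6 -0.8] M [ 0.   -0.03  0.02] j6 -2.13
```

Emit:
{"op": "move_arm", "data": {"moves": [[[0,0,-0.0003,0,0],[0,0,-0.0006,0,0],[0,0,-0.0006,0,0]]]}}

```text
clock: 15.98
eef_pos: [0.5202, 0.0246, 0.0617]
tool_rot: [0.886, -0.465, 0.001, -0.0]
ft_force: [0.5, -0.2, 2.0]
grip_width: 0.013
grasp_force: 60.0
```

```bash
python3 st.py
```

```text
15.975 tcp [0.5202 0.0246 0.0617] rim 0.0331 yaw -145.4 F [ 0.5 -0.2  2. ] M [-0.14 -0.1   0.02] j6 -2.13
```

It's seated in the openings at TCP z 0.0617, about a 7 mm drop. Now I turn forwards, falling about 0.082 mm per degree.

Emit:
{"op": "move_arm", "data": {"moves": [[[0,0,0,-2.5,0],[-0.0001,-0.0001,-0.0003,-5,0],[-0.0002,-0.0001,-0.0005,-7.5,0],[-0.0003,-0.0002,-0.0007,-10,0],[-0.0003,-0.0002,-0.0007,-10,0]]]}}

```text
clock: 16.6
eef_pos: [0.5199, 0.0245, 0.0609]
tool_rot: [0.842, -0.54, 0.0, -0.0]
ft_force: [-0.8, -0.5, 1.3]
grip_width: 0.0124
grasp_force: 59.9
```

```bash
python3 st.py
```

```text
16.6 tcp [0.5199 0.0245 0.0609] rim 0.0323 yaw -155.3 F [-0.8 -0.5  1.3] M [-0.17 -0.1  -0.06] j6 -1.95
```

Emit:
{"op": "move_arm", "data": {"moves": [[[-0.0001,0,-0.0002,-2.5,0],[-0.0002,-0.0001,-0.0004,-5,0],[-0.0003,-0.0001,-0.0006,-7.5,0],[-0.0004,-0.0001,-0.0008,-10,0],[-0.0004,-0.0001,-0.0008,-10,0]]]}}

```text
clock: 17.23
eef_pos: [0.5194, 0.0244, 0.0601]
tool_rot: [0.792, -0.611, 0.0, -0.0]
ft_force: [0.4, -0.7, 2.4]
grip_width: 0.013
grasp_force: 60.0
```

```bash
python3 st.py
```

```text
17.225 tcp [0.5194 0.0244 0.0601] rim 0.0315 yaw -165.3 F [ 0.4 -0.7  2.4] M [-0.14 -0.11  0.04] j6 -1.78
```

Emit:
{"op": "move_arm", "data": {"moves": [[[-0.0001,0,-0.0003,-4,0],[-0.0003,-0.0001,-0.0006,-8,0],[-0.0004,-0.0001,-0.0009,-12,0],[-0.0005,-0.0001,-0.0012,-15,0],[-0.0005,-0.0001,-0.0012,-15,0]]]}}

```text
clock: 17.85
eef_pos: [0.5188, 0.0243, 0.0588]
tool_rot: [-0.705, 0.709, -0.0, 0.0]
ft_force: [0.8, -0.9, 4.1]
grip_width: 0.0125
grasp_force: 60.1
```

```bash
python3 st.py
```

```text
17.85 tcp [0.5188 0.0243 0.0588] rim 0.0302 yaw 179.7 F [ 0.8 -0.9  4.1] M [-0.14 -0.04  0.02] j6 -1.52
```

Emit:
{"op": "move_arm", "data": {"moves": [[[-0.0001,0,-0.0003,-4,0],[-0.0003,0,-0.0006,-8,0],[-0.0004,0,-0.0009,-12,0],[-0.0005,0.0001,-0.0012,-15,0],[-0.0005,0.0001,-0.0012,-15,0]]]}}

```text
clock: 18.48
eef_pos: [0.5183, 0.0244, 0.0576]
tool_rot: [-0.607, 0.795, -0.0, 0.0]
ft_force: [-0.1, -1.2, 4.3]
grip_width: 0.0127
grasp_force: 60.2
```

```bash
python3 st.py
```

```text
18.475 tcp [0.5183 0.0244 0.0576] rim 0.029 yaw 164.7 F [-0.1 -1.2  4.3] M [-0.1  -0.01 -0.02] j6 -1.26
```

50° done with Mz about 0, so I'll take smaller steps towards the stop.

Emit:
{"op": "move_arm", "data": {"moves": [[[-0.0001,0,-0.0003,-3,0],[-0.0002,0.0001,-0.0005,-6,0],[-0.0003,0.0001,-0.0007,-9,0],[-0.0003,0.0001,-0.0007,-9,0]]]}}

```text
clock: 18.98
eef_pos: [0.518, 0.0246, 0.0569]
tool_rot: [-0.543, 0.84, -0.0, 0.0]
ft_force: [0.0, -0.1, 4.2]
grip_width: 0.0127
grasp_force: 60.2
```

```bash
python3 st.py
```

```text
18.975 tcp [0.518  0.0246 0.0569] rim 0.0283 yaw 155.8 F [ 0.  -0.1  4.2] M [-0.14 -0.04 -0.02] j6 -1.1
```

Emit:
{"op": "move_arm", "data": {"moves": [[[-0.0001,0,-0.0002,-2,0],[-0.0001,0.0001,-0.0003,-4,0],[-0.0002,0.0001,-0.0005,-6,0],[-0.0002,0.0001,-0.0005,-6,0]]]}}

```text
clock: 19.48
eef_pos: [0.5177, 0.0243, 0.0566]
tool_rot: [-0.498, 0.867, -0.0, -0.0]
ft_force: [-0.1, -2.4, 6.9]
grip_width: 0.0127
grasp_force: 60.9
```

```bash
python3 st.py
```

```text
19.475 tcp [0.5177 0.0243 0.0566] rim 0.028 yaw 149.7 F [-0.1 -2.4  6.9] M [-0.33  0.21  0.54] j6 -1.0
```

Mz rose to 0.54 N·m, so that is the stop. I'll ease the command back at once and look at the reading.

Emit:
{"op": "move_arm", "data": {"moves": [[[0,0,0.0001,2,0],[0,0,0.0001,2,0]]]}}

```text
clock: 19.73
eef_pos: [0.5177, 0.0243, 0.0565]
tool_rot: [-0.513, 0.859, -0.0, -0.0]
ft_force: [-1.2, -2.0, 4.6]
grip_width: 0.0126
grasp_force: 60.4
```

```bash
python3 st.py; python3 -c "
from h import *
o,c=snap('wrist','w8.png')
im=c['color'][150:384,100:412,::-1]
cv2.imwrite('pics/w8c.png',cv2.resize(cv2.convertScaleAbs(im,alpha=1.5),None,fx=2.5,fy=2.5))"; python3 st.py
```

```text
19.725 tcp [0.5177 0.0243 0.0565] rim 0.0279 yaw 151.7 F [-1.2 -2.   4.6] M [-0.29  0.03  0.21] j6 -1.03
19.775 tcp [0.5177 0.0243 0.0566] rim 0.028 yaw 151.7 F [-0.5 -1.2  6.2] M [-0.33  0.06  0.14] j6 -1.03
```

The contact onset is at about yaw 152.7°: 62° past the seat, with a 5.1 mm fall that matches the helix. A small forward preload remains. I'll unload z slightly and release.

Emit:
{"op": "move_arm", "data": {"moves": [[[0,0.0001,0.0003,0,0],[0,0.0001,0.0003,0,20],[0,0.0001,0.0003,0,40],[0,0.0001,0.0003,0,50],[0,0.0001,0.0003,0,50]]]}}

```text
clock: 20.4
eef_pos: [0.5174, 0.0248, 0.0564]
tool_rot: [-0.512, 0.859, 0.0, -0.0]
ft_force: [0.2, 0.4, 0.1]
grip_width: 0.0427
grasp_force: 0.0
```

Emit:
{"op": "move_arm", "data": {"moves": [[[0,0,0.02,0,50],[0,0,0.05,0,50],[0,0,0.075,0,50],[0,0,0.075,0,50],[0,0,0.075,0,50]]]}}

```text
clock: 21.02
eef_pos: [0.5171, 0.0247, 0.1308]
tool_rot: [-0.512, 0.859, 0.0, -0.0]
ft_force: [-0.1, -0.3, -0.6]
grip_width: 0.0428
grasp_force: 0.0
```

```bash
python3 st.py; python3 -c "
from h import *
o,c=snap('wrist','w9.png'); t=o['eef_pos']
im=c['color'][80:320,100:412,::-1]
cv2.imwrite('pics/w9c.png',cv2.resize(cv2.convertScaleAbs(im,alpha=1.4),None,fx=2.5,fy=2.5))"
```

```text
21.025 tcp [0.5171 0.0247 0.1308] rim 0.1022 yaw 151.6 F [-0.1 -0.3 -0.6] M [-0.    0.04 -0.03] j6 -1.03
```

View pics/w9c.png

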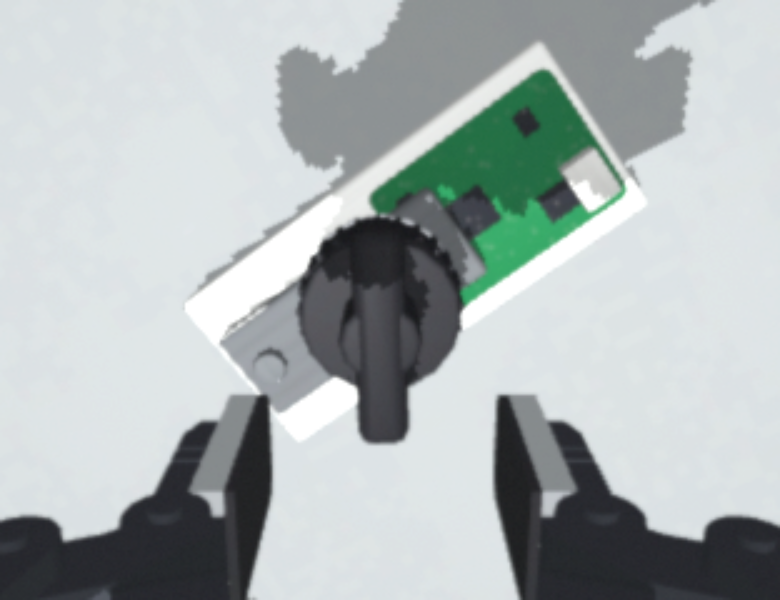

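The released knob sits upright on the stud at crop (380,300), with its wing about 2° anticlockwise of the tool, so it had slipped slightly in the pads at the stop. The height reading leaves about 0.5 mm of doubt, so I'll re-grip and check the stop gently.

Emit:
{"op": "move_arm", "data": {"moves": [[[0,0,-0.04,2,50],[0,0,-0.065,2,50],[0,0,-0.0735,2,50],[0,0,-0.0735,2,50],[0,0,-0.0735,2,50]]]}}

```text
clock: 21.7
eef_pos: [0.5184, 0.0248, 0.0589]
tool_rot: [-0.527, 0.85, -0.0, 0.001]
ft_force: [0.3, -0.3, 0.0]
grip_width: 0.0426
grasp_force: 0.0
```

Emit:
{"op": "move_arm", "data": {"moves": [[[0,0,0,0,20],[0,0,0,0,0],[0,0,0,0,0],[0,0,0,0,0],[0,0,0,0,0]]]}}

```text
clock: 22.32
eef_pos: [0.5182, 0.0248, 0.0591]
tool_rot: [-0.527, 0.85, -0.0, 0.001]
ft_force: [-0.1, 0.6, 6.1]
grip_width: 0.0126
grasp_force: 59.3
```

```bash
python3 st.py
```

```text
22.325 tcp [0.5182 0.0248 0.0591] rim 0.0305 yaw 153.6 F [-0.1  0.6  6.1] M [0.04 0.27 0.01] j6 -1.06
```

Emit:
{"op": "move_arm", "data": {"moves": [[[0,0,0,-0.7,0],[0,0,-0.0001,-1.5,0],[0,0,-0.0001,-1.5,0]]]}}

```text
clock: 22.7
eef_pos: [0.5182, 0.0248, 0.059]
tool_rot: [-0.516, 0.856, -0.0, 0.001]
ft_force: [-1.5, -0.8, 7.2]
grip_width: 0.0124
grasp_force: 59.4
```

```bash
python3 st.py
```

```text
22.7 tcp [0.5182 0.0248 0.059 ] rim 0.0304 yaw 152.2 F [-1.5 -0.8  7.2] M [0.01 0.25 0.1 ] j6 -1.04
```

Emit:
{"op": "move_arm", "data": {"moves": [[[0,0,0,-0.5,0],[0,0,0,-1,0],[0,0,0,-1,0]]]}}

```text
clock: 23.08
eef_pos: [0.5182, 0.0248, 0.0589]
tool_rot: [-0.509, 0.861, -0.0, 0.001]
ft_force: [-0.6, 0.0, 6.5]
grip_width: 0.0128
grasp_force: 59.4
```

```bash
python3 st.py
```

```text
23.075 tcp [0.5182 0.0248 0.0589] rim 0.0303 yaw 151.2 F [-0.6  0.   6.5] M [0.02 0.29 0.22] j6 -1.02
```

The stop is confirmed: a steady torque rise at the same angle. I'll release and retreat.

Emit:
{"op": "move_arm", "data": {"moves": [[[0,0,0.0003,0,0],[0,0,0.0003,0,20],[0,0,0.0003,0,40],[0,0,0.0003,0,50],[0,0,0.0003,0,50]]]}}

```text
clock: 23.7
eef_pos: [0.5175, 0.0247, 0.0581]
tool_rot: [-0.509, 0.861, 0.0, -0.0]
ft_force: [0.3, -0.1, 1.2]
grip_width: 0.0425
grasp_force: 0.0
```

Emit:
{"op": "move_arm", "data": {"moves": [[[0,0,0.02,0,50],[0,0,0.05,0,50],[0,0,0.075,0,50],[0,0,0.08,0,50],[0,0,0.08,0,50]]]}}

```text
clock: 24.32
eef_pos: [0.5175, 0.0247, 0.1379]
tool_rot: [-0.509, 0.861, 0.0, -0.0]
ft_force: [0.2, 0.3, -0.8]
grip_width: 0.0429
grasp_force: 0.0
```

```bash
python3 -c "
from h import *
o,c=snap('wrist','w10.png'); t=o['eef_pos']
im=c['color'][80:320,100:412,::-1]
cv2.imwrite('pics/w10c.png',cv2.resize(cv2.convertScaleAbs(im,alpha=1.4),None,fx=2.5,fy=2.5))
# wing tilt and skirt scale, both shots
for f in ['w9.png','w10.png']:
    g=cv2.imread('pics/'+f,0).astype(float); L=[]
    for v in range(240,252):
        k=np.where(g[v,235:275]<110)[0]; L.append((v,235+k.mean(),len(k)))
    L=np.array(L); print(f,np.polyfit(L[:,0],L[:,1],1),L[:,2])
job.job_done()"; python3 st.py
```

```text
w9.png [5.59440559e-02 2.39099068e+02] [20. 20. 20. 20. 21. 21. 21. 21. 21. 21. 21. 21.]
w10.png [3.96637162e-15 2.53500000e+02] [20. 20. 20. 20. 20. 20. 20. 20. 18. 18. 16. 14.]
the job is handed in; nothing more can be done
the job is handed in; nothing more can be done
```

The wing knob is on the stud and screwed to its stop (torque rose at the same angle on a second gentle check), then released and the job handed in; peak read was 0.54 N·m of the 0.6 limit, rim height about 0.5 mm uncertain, and I didn't view a last picture or recheck the bystanders.

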